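Press both sliding battens of a chest lid home against the bench stop

TASK

The small wooden chest lid has two battens that still stick out, one from each of two opposite edges. Lay the lid flat on the plywood assembly board, push it against the upright steel stop until the batten on that edge is pressed flush, then lift the lid, turn it end for end and press the other batten flush against the stop in the same way. Leave the lid lying flat on the board with both battens flush, and do not disturb the tools round about.

Things in the scene. Friction and masses are not known exactly. Their poses are not given: they have to be found in the camera images.
- lid: chest lid: pale wooden panel 140 (x) x 130 (y) x 16 mm, lying flat, about 0.4 kg. Origin: centre of its underside; z up. Two dark battens 17.5 mm wide lie in grooves along its x at y = +44 mm (a) and -44 mm (b), tops 26 mm above its underside; a sticks out over the +x edge, b over the -x edge. A bridge handle stands in the middle. It looks the same after half a turn
- lid_handle (a point): middle of the lid's wooden handle bar, 49 mm above the lid's underside, right above its centre; axes as the lid's. Bar: 84 mm long along the lid's y, 20 mm thick along x (fingers close along x), 18 mm tall, with 24 mm of free height below it, on two 16 mm square posts at y = +/-26 mm
- batten_a (a joint): how far batten a sticks out over the lid's +x edge, in m: 0 is flush (it stops there), starts 0.010 to 0.018. It is a stiff sliding fit, about 6 N to move, and stays where it is left. At flush its tail end lies 4 mm short of the far edge
- batten_b (a joint): how far batten b sticks out over the lid's -x edge, in m; otherwise like batten a
- batten_a_nose (a point): middle of the protruding end face of batten a (in the lid's +x direction), 19 mm above the lid's underside
- batten_b_nose (a point): middle of the protruding end face of batten b (in the lid's -x direction), 19 mm above the lid's underside
- stop_board: assembly board: plywood 240 (x) x 190 (y) x 12 mm, screwed to the worktop. Origin: centre of its underside; z up. Along its far (+x) edge a bent steel angle is screwed on as the stop: upright leg 170 mm long (y), 42 mm high above the plywood, front face at x = +85 mm looking to -x. The plywood in front of it is free; the lid is pushed in the board's +x
- stop_face (a point): point on the front face of the steel stop, in the middle of its length, 14 mm above the plywood (26 mm above the worktop); axes as the board's: x points square into the stop, y along it
- sanding_block: bystander: cork sanding block 61x112x30 mm behind the bench vise; origin at its underside's centre
- pliers_blue: bystander: pliers with blue handles, 57x188x13 mm, lying along the front edge left of the vise; origin at its underside's centre
- duct_tape: bystander: grey roll of duct tape, 103 mm across, 48 mm high, towards the back; origin at its underside's centre
- screwdriver_green: bystander: screwdriver with green handle, 169 mm long, at the back right; origin at its underside's centre
- spring_clamp_b: bystander: black spring clamp 82x132x22 mm, back right; origin at its underside's centre

How it is judged (in metres and radians):
On the way, in this order (a step that is already met when the one before it is completed fails the run):
1. one batten has been pressed flush at the steel stop while the other still sticks out (((value of joint batten_a below 0.002 m and value of joint batten_b above 0.006 m and x of batten_a_nose in the frame of stop_face between -0.012 and 0.01 m and z of lid in the frame of stop_board below 0.03 m and y of batten_a_nose in the frame of stop_face between -0.085 and 0.085 m) or (value of joint batten_b below 0.002 m and value of joint batten_a above 0.006 m and x of batten_b_nose in the frame of stop_face between -0.012 and 0.01 m and z of lid in the frame of stop_board below 0.03 m and y of batten_b_nose in the frame of stop_face between -0.085 and 0.085 m))), for 0.1 s.
2. the lid has been turned end for end: the batten that still sticks out is down in front of the stop, facing it within 40 mm (((value of joint batten_a below 0.002 m and value of joint batten_b above 0.003 m and x of batten_b_nose in the frame of stop_face between -0.04 and 0.01 m and z of lid in the frame of stop_board below 0.03 m and y of batten_b_nose in the frame of stop_face between -0.085 and 0.085 m) or (value of joint batten_b below 0.002 m and value of joint batten_a above 0.003 m and x of batten_a_nose in the frame of stop_face between -0.04 and 0.01 m and z of lid in the frame of stop_board below 0.03 m and y of batten_a_nose in the frame of stop_face between -0.085 and 0.085 m))), for 0.1 s.
3. the second batten too has been pressed flush at the stop (value of joint each of batten_a, batten_b below 0.002 m and z of lid in the frame of stop_board below 0.03 m and ((x of batten_a_nose in the frame of stop_face between -0.012 and 0.01 m and y of batten_a_nose in the frame of stop_face between -0.085 and 0.085 m) or (x of batten_b_nose in the frame of stop_face between -0.012 and 0.01 m and y of batten_b_nose in the frame of stop_face between -0.085 and 0.085 m))), for 0.1 s.
At the end, for the whole second after the job is handed in: both battens stick out less than 2 mm, and the lid lies flat and at rest on the plywood of the assembly board in front of the stop (its centre within 70 mm of the board's middle line and no more than 75 mm in front of the board's centre) (value of joint each of batten_a, batten_b below 0.002 m and angle between lid's own z axis and vertical below 0.05 rad and z of lid in the frame of stop_board between 0.009 and 0.016 m and x of lid in the frame of stop_board between -0.075 and 0.03 m and y of lid in the frame of stop_board between -0.07 and 0.07 m and linear speed of lid below 0.01 m/s); the robot touches nothing.
It fails at once if a bystander was moved more than 30 mm (distance of any of sanding_block, pliers_blue, duct_tape, screwdriver_green, spring_clamp_b from where it was at the start of the episode above 0.03 m).
It also fails if it takes over 58 s, if anything falls off the work surface, if the arm or the gripper's body presses on something with over 40 N, if the wrist force passes 120 N, or if a joint passes its speed limit or range.

ROBOT

A 6-joint arm with a two-finger parallel gripper is mounted at the origin on a cart in front of the work surface, level with it; the furniture and walls round the work are solid. World frame = base frame: x ahead of the robot, y to its left, z up, the work surface at z = 0. Lengths are in m, angles in degrees, forces in N, time in s.
With the tool pointing down it reaches from about 0.35 to 0.875 m from the base axis. Payload 4.2 kg.
Tool frame: the origin (TCP) lies midway between the tips of the shut fingers; the grasp point (between the pads) lies 19 mm behind it; z points along the fingers, y is the line along which they close (so a half turn about z gives the same grasp; the last joint's range is limited). The gripper opens to 87 mm and grips with 3 to 60 N. Pads are 19 mm wide; open, the fingers measure 117 mm over their backs; the gripper's body (75 mm by 190 mm) begins 51 mm behind the grasp point.
Start: joints at [84.431, 22.042, 0.453, 0, -68.411, -14.817], TCP at [0.218, 0.586, 0.223] pointing down, gripper open.
Joint ranges: [-179.83, 179.83], [-69.29, 118.12], [-61.27, 80.66], [-181.25, 117.63], [-171.15, -9.14], [-177.46, 177.46]. Speed limits (degrees/s): [159.86, 159.86, 180, 180, 180, 180].

INTERFACE

Orientations are given as a 3x3 rotation matrix whose columns are the frame's x, y, z axes.
In Python, from station import * gives the robot as it stands. The module is installed in compiled form; this text tells all that it offers.
- The arm moves only by the tool servo_tool, never from a script. Its argument "deltas" is a list of rows, each an object of numbers: "tx", "ty", "tz": the shift along the tool's x, y, z in mm; "ax", "ay", "az": the turn, a rotation vector about the tool's x, y, z in rad; "claw": the finger opening in mm, from 0 to 87. In form: [{"tx": .., "ty": .., "tz": .., "ax": .., "ay": .., "az": .., "claw": ..}, ...]. A call has 1 to 12 rows; each row is the pose to reach, as a shift and turn from the pose commanded when the call began, along the tool's axes at that moment; what a row does not reach only later rows make up. A row lasts 1/12 s, in which the tool goes at most 41.7 mm and 7.16 degrees, less where a joint would pass 70% of its speed; a pose out of reach is approached as far as the arm can. A call with a gripper value outside its range is refused whole. The fingers move at their own pace and stop on an object; the grip force is fixed at half the most. Time passes only in rows, so rows that repeat a pose let the fingers close. It gives the time, the measured TCP pose, the force, the opening and the grip force at its end, in the units of the state.
- sense(): the state, without advancing time (a new reading comes with each control period).
- capture(name): name is "scene" or "top" or "wrist"; returns the picture (420x560x3 uint8, blue, green, red); there is no depth.
- calibration(name): a dict with "fx", "fy", "cx", "cy" (pixels), "cam_to_world" (4x4, takes a point from camera to world coordinates); the wrist camera has in their place "hand_eye" (4x4, takes a point from camera to tool coordinates, whose origin is the TCP and whose axes are the flange's). Camera axes: x right, y down, z forward; pixel columns grow to the right and rows downward; lengths in m; the calibration is good to about 2 mm. A picture is of the moment at which its call begins: read the wrist's pose just before it. calibration takes no time and is no camera call.
- finish_job(): hands the job in; it is judged then, once.
Trained networks look in the newest picture that a camera, given by its name, has taken for a name from the list of things; names that differ only in an ending like _2 or _b are one class to them, and where a whole thing is asked for, a point or a joint stands for the part that bears it (a point fixed in the world has none). Each returns a list of dicts, best first, with "confidence" (0 to 1); they miss things now and then, are a little off and sometimes report something else, mostly with a low value. They report only what shows in the picture. A call takes as long as a camera call.
- recognise(label, camera): "xyz" ([x, y, z] in m, in the coordinates of the camera as it stood for that picture, good to about 4 mm: the middle of the surface that is visible of it).
- trace(label, camera): "mask" (420x560 bool, what is visible of it).
The state is a dict: "time_s": time; "joints": joint angles; "joint_velocities": joint speeds; "effort": joint torques, N m; "tcp_pos": TCP position; "ee_rot": TCP orientation; "wrist_force": force on the tool from outside, world axes, zero at the start; "moment": the same for the moment, N m; "gripper_width": opening from 0.0 (shut) to 1.0 (fully open); "gripper_force": force on a finger pad.
Only numpy, scipy, OpenCV 4.12 (cv2) and the standard library are available. Lean on these libraries where they do the work, as an engineer would, in place of code of your own. Each camera call takes 0.05 s, during which the arm holds its last target. There are 200 camera calls.

## Working session

There is one attempt and no reset: what is moved stays moved. The work goes in short steps, Python scripts to look and compute and a tool call to move; the robot and the scene stay as the last step left them, time stands still between calls to the robot, and variables do not carry over. Pictures are saved under pics/ and viewed, at most 10 in all, crops included, and the job is handed in when it is done.

Besides the shell and the picture viewer there is one more tool, called after "Emit:" as name(argument=value, ...), one argument or row to a line, values as JSON. servo_tool: Moves the arm, as the interface text tells. Its arguments: {"type":"object","properties":{"deltas":{"type":"array","items":{"type":"object","properties":{"tx":{"type":"number"},"ty":{"type":"number"},"tz":{"type":"number"},"ax":{"type":"number"},"ay":{"type":"number"},"az":{"type":"number"},"claw":{"type":"number"}}}}},"required":["deltas"]}

```bash
mkdir -p pics; cat > h.py <<'E'
from station import *
import numpy as np, cv2
def w(cam,p):
    T=np.array(calibration(cam)["cam_to_world"]); return (T@np.append(p,1))[:3]
def px2z(cam,uv,z):
    c=calibration(cam);T=np.array(c["cam_to_world"])
    d=T[:3,:3]@np.array([(uv[0]-c["cx"])/c["fx"],(uv[1]-c["cy"])/c["fy"],1]);o=T[:3,3]
    return o+d*(z-o[2])/d[2]
def proj(cam,p):
    c=calibration(cam);q=np.linalg.inv(np.array(c["cam_to_world"]))@np.append(p,1)
    return np.array([c["fx"]*q[0]/q[2]+c["cx"],c["fy"]*q[1]/q[2]+c["cy"]])
E
python3 - <<'E'
from h import *
s=sense();print(s["time_s"],s["tcp_pos"],np.round(s["ee_rot"],3),s["wrist_force"])
a=capture("top");cv2.imwrite("pics/top.png",a)
for l in ["lid","lid_handle","stop_board","stop_face","batten_a_nose","batten_b_nose"]:
    try:
        for r in recognise(l,"top")[:3]: print(l,round(r["confidence"],2),np.round(w("top",r["xyz"]),4),np.round(proj("top",w("top",r["xyz"]))))
    except Exception as e: print(l,e)
a=capture("scene");cv2.imwrite("pics/scene.png",a)
print(np.round(calibration("top")["cam_to_world"],3),calibration("top")["fx"])
E
```

```text
0.0 [0.21749139 0.58529546 0.22146306] [[ 0.937 -0.349 -0.001]
 [-0.349 -0.937 -0.002]
 [ 0.     0.002 -1.   ]] [-0.31573055 -0.14833524 -0.54031071]
lid 0.94 [0.5485 0.1508 0.0213] [204. 228.]
lid 0.66 [0.5582 0.2034 0.0288] [183. 224.]
lid_handle 0.93 [0.5482 0.15   0.0172] [204. 229.]
stop_board 0.69 [ 0.5118 -0.266   0.0113] [365. 241.]
stop_face 0.6 [ 0.5084 -0.2676  0.0109] [366. 242.]
batten_a_nose 0.55 [0.5605 0.2015 0.0245] [184. 224.]
batten_b_nose 0.61 [0.5462 0.1036 0.0234] [222. 229.]
[[-0.011 -0.985  0.172  0.386]
 [-1.     0.014  0.018 -0.067]
 [-0.02  -0.172 -0.985  1.107]
 [ 0.     0.     0.     1.   ]] 425.8285143782581
```

View pics/top.png

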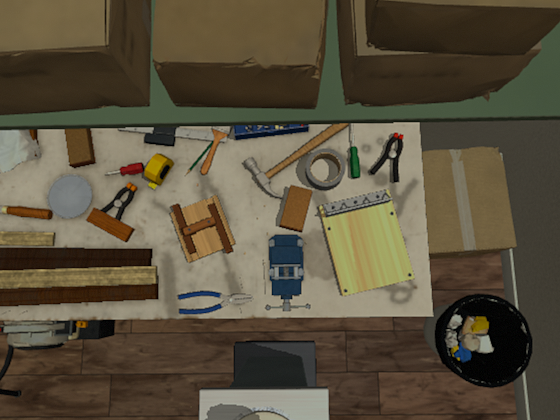

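View pics/scene.png

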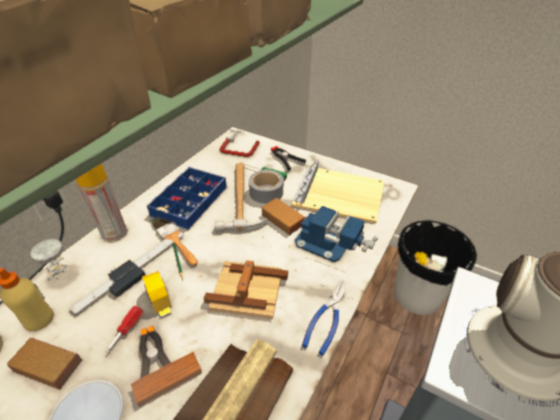

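Top view: the lid is at about (204,228), the board at about (365,245) with the stop on its upper (far) edge, and the vise lies between them at (286,270). Next I'll zoom in on both.

```bash
python3 - <<'E'
from h import *
a=cv2.imread("pics/top.png")
l=cv2.resize(a[185:270,160:245],(390,390),interpolation=cv2.INTER_CUBIC)
b=cv2.resize(a[180:305,308:433],(400,390),interpolation=cv2.INTER_CUBIC)
cv2.imwrite("pics/crop.png",np.hstack([l,b]))
capture("top")
for lab in ["lid","stop_board","lid_handle"]:
    for r in trace(lab,"top")[:1]:
        m=r["mask"].astype(np.uint8);c=max(cv2.findContours(m,0,2)[0],key=cv2.contourArea)
        box=cv2.boxPoints(cv2.minAreaRect(c)); print(lab,r["confidence"],m.sum(),box.round(1).tolist())
        z=0.02 if lab!="stop_board" else .012
        W=np.array([px2z("top",p,z) for p in box]);print(W.round(4)[:,:2].tolist(),W.mean(0).round(4),np.linalg.norm(W-np.roll(W,1,0),axis=1).round(4))
E
```

```text
lid 0.96 2822 [[169.10000610351562, 205.0], [220.89999389648438, 190.1999969482422], [237.8000030517578, 249.5], [186.10000610351562, 264.29998779296875]]
[[0.6118, 0.243], [0.6494, 0.1075], [0.4927, 0.0619], [0.4566, 0.1942]] [0.5526 0.1517 0.02  ] [0.1627 0.1406 0.1632 0.1371]
stop_board 0.93 6822 [[318.20001220703125, 205.60000610351562], [391.20001220703125, 186.5], [414.79998779296875, 277.0], [341.8999938964844, 296.1000061035156]]
[[0.606, -0.1473], [0.6543, -0.3401], [0.4178, -0.3867], [0.3723, -0.2008]] [ 0.5126 -0.2687  0.012 ] [0.2397 0.1988 0.241  0.1914]
lid_handle 0.58 2783 [[167.3000030517578, 206.1999969482422], [215.60000610351562, 188.60000610351562], [237.39999389648438, 248.6999969482422], [189.1999969482422, 266.20001220703125]]
[[0.6087, 0.2476], [0.6539, 0.1216], [0.4948, 0.0631], [0.4515, 0.1862]] [0.5522 0.1546 0.02  ] [0.1688 0.1339 0.1695 0.1305]
```

View pics/crop.png

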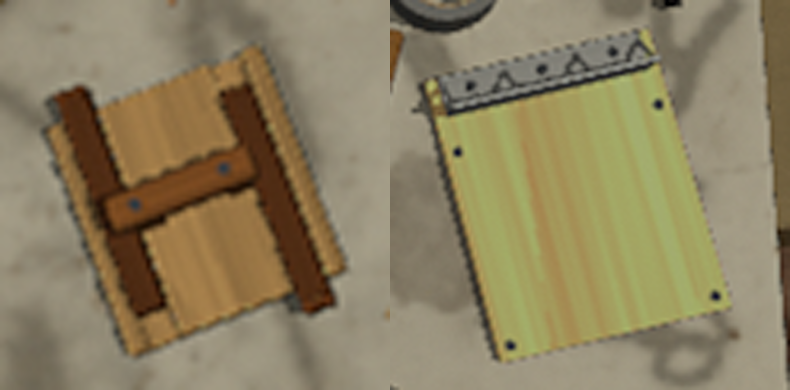

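```bash
python3 - <<'E'
from h import *
from scipy.optimize import least_squares
def fit(pts,mod,x0):
    pts=np.array(pts,float)
    def f(p):
        c,s=np.cos(p[2]),np.sin(p[2])
        return np.concatenate([proj("top",[p[0]+c*m[0]-s*m[1],p[1]+s*m[0]+c*m[1],m[2]])-q for m,q in zip(mod,pts)])
    r=least_squares(f,x0,loss="soft_l1");print(r.x[:2].round(4),np.degrees(r.x[2]).round(2),r.fun.round(1));return r.x
k=85/390
lid=[(258,45),(343,268),(133,355),(47,128),(110,214),(252,165)]
fit([(160+u*k-.4,185+v*k-.4) for u,v in lid],[(.07,-.065,.016),(-.07,-.065,.016),(-.07,.065,.016),(.07,.065,.016),(0,.042,.058),(0,-.042,.058)],[.55,.15,.35])
kx,ky=125/400,125/390
bd=[(500,360),(730,306),(430,82),(648,30)]
fit([(308+(u-390)*kx-.4,180+v*ky-.4) for u,v in bd],[(-.12,.095,.012),(-.12,-.095,.012),(.12,.095,.012),(.12,-.095,.012)],[.51,-.27,.23])
E
```

```text
[0.5507 0.1555] 21.42 [ 0.3 -0.2  0.8  0.2 -0.6  0.3 -0.   0.1 -0.4  0.4  0.  -1.5]
[ 0.5111 -0.2669] 12.68 [-0.2  0.8  0.8  0.5 -1.7 -0.8  0.4 -0.7]
```

Emit:
servo_tool(
  deltas=[
    {"tx": 42,"ty": 26,"az": 0.08,"claw": 87},
    {"tx": 84,"ty": 52,"az": 0.16,"claw": 87},
    {"tx": 126,"ty": 78,"az": 0.24,"claw": 87},
    {"tx": 168,"ty": 104,"az": 0.32,"claw": 87},
    {"tx": 210,"ty": 130,"az": 0.4,"claw": 87},
    {"tx": 252,"ty": 156,"az": 0.48,"claw": 87},
    {"tx": 294,"ty": 182,"az": 0.56,"claw": 87},
    {"tx": 336,"ty": 208,"az": 0.64,"claw": 87},
    {"tx": 378,"ty": 234,"az": 0.72,"claw": 87},
    {"tx": 420,"ty": 260,"az": 0.8,"claw": 87},
    {"tx": 462,"ty": 287,"az": 0.841,"claw": 87},
    {"tx": 462,"ty": 287,"az": 0.841,"claw": 87},
  ],
)

```text
schema error: expected keys tx, ty, tz, ax, ay, az, claw
```

Emit:
servo_tool(
  deltas=[
    {"claw": 87},
    {"claw": 87},
  ],
)

```text
schema error: expected keys tx, ty, tz, ax, ay, az, claw
```

Emit:
servo_tool(
  deltas=[
    {"tx": 231,"ty": 143,"tz": 0,"ax": 0,"ay": 0,"az": 0.42,"claw": 87},
    {"tx": 231,"ty": 143,"tz": 0,"ax": 0,"ay": 0,"az": 0.42,"claw": 87},
    {"tx": 231,"ty": 143,"tz": 0,"ax": 0,"ay": 0,"az": 0.42,"claw": 87},
    {"tx": 231,"ty": 143,"tz": 0,"ax": 0,"ay": 0,"az": 0.42,"claw": 87},
    {"tx": 231,"ty": 143,"tz": 0,"ax": 0,"ay": 0,"az": 0.42,"claw": 87},
    {"tx": 462,"ty": 287,"tz": 0,"ax": 0,"ay": 0,"az": 0.841,"claw": 87},
    {"tx": 462,"ty": 287,"tz": 0,"ax": 0,"ay": 0,"az": 0.841,"claw": 87},
    {"tx": 462,"ty": 287,"tz": 0,"ax": 0,"ay": 0,"az": 0.841,"claw": 87},
    {"tx": 462,"ty": 287,"tz": 0,"ax": 0,"ay": 0,"az": 0.841,"claw": 87},
    {"tx": 462,"ty": 287,"tz": 0,"ax": 0,"ay": 0,"az": 0.841,"claw": 87},
    {"tx": 462,"ty": 287,"tz": 0,"ax": 0,"ay": 0,"az": 0.841,"claw": 87},
    {"tx": 462,"ty": 287,"tz": 0,"ax": 0,"ay": 0,"az": 0.841,"claw": 87},
  ],
)

```text
time_s: 1.6
tcp_pos: [0.5249, 0.1888, 0.223]
ee_rot: [[0.366, -0.931, 0.001], [-0.931, -0.366, 0.001], [-0.0, -0.001, -1.0]]
wrist_force: [0.9, 0.7, 0.7]
gripper_width: 0.999
gripper_force: 0.0
```

Emit:
servo_tool(
  deltas=[
    {"tx": 40,"ty": -12,"tz": 0,"ax": 0,"ay": 0,"az": 0,"claw": 87},
    {"tx": 40,"ty": -12,"tz": 0,"ax": 0,"ay": 0,"az": 0,"claw": 87},
    {"tx": 40,"ty": -12,"tz": 0,"ax": 0,"ay": 0,"az": 0,"claw": 87},
    {"tx": 40,"ty": -12,"tz": 0,"ax": 0,"ay": 0,"az": 0,"claw": 87},
  ],
)

```text
time_s: 1.93
tcp_pos: [0.5496, 0.1576, 0.2224]
ee_rot: [[0.365, -0.931, -0.0], [-0.931, -0.365, 0.0], [-0.0, 0.0, -1.0]]
wrist_force: [1.3, 0.6, -0.4]
gripper_width: 0.998
gripper_force: 0.0
```

```bash
python3 - <<'E'
from h import *
s=sense();print(s["tcp_pos"],s["joints"],np.round(s["ee_rot"],3))
a=capture("wrist");cv2.imwrite("pics/w1.png",a)
c=calibration("wrist");print(c["fx"],c["cx"],c["cy"],np.round(c["hand_eye"],4).tolist())
H=np.eye(4);H[:3,:3]=s["ee_rot"];H[:3,3]=s["tcp_pos"];T=H@np.array(c["hand_eye"])
for l in ["lid_handle","batten_a_nose","lid"]:
    for r in recognise(l,"wrist")[:2]: print(l,r["confidence"],(T@np.append(r["xyz"],1))[:3].round(4))
E
```

```text
[0.54958949 0.1575691  0.22240999] [ 3.22193087e+01  1.68808325e+01 -7.22042909e+00 -1.75459977e-02
 -6.59130612e+01 -1.08339042e+01] [[ 0.365 -0.931 -0.   ]
 [-0.931 -0.365  0.   ]
 [-0.     0.    -1.   ]]
368.44998654930055 283.89899784517837 212.96826298677726 [[0.0007, -0.9633, -0.2683, 0.0733], [1.0, 0.0006, 0.0004, -0.0014], [-0.0002, -0.2683, 0.9633, -0.1624], [0.0, 0.0, 0.0, 1.0]]
lid_handle 0.93 [0.5578 0.1509 0.0144]
batten_a_nose 0.66 [0.5625 0.2068 0.0249]
batten_a_nose 0.26 [0.3718 0.113  0.0145]
lid 0.96 [0.5539 0.1513 0.0175]
```

View pics/w1.png

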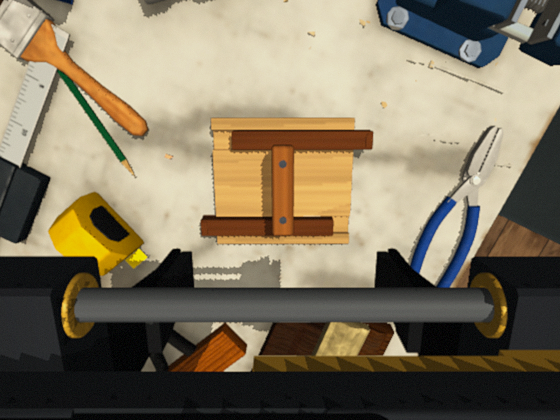

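```bash
cat >> h.py <<'E'
def wpx(s,uv,z):
    c=calibration("wrist");H=np.eye(4);H[:3,:3]=s["ee_rot"];H[:3,3]=s["tcp_pos"];T=H@np.array(c["hand_eye"])
    d=T[:3,:3]@np.array([(uv[0]-c["cx"])/c["fx"],(uv[1]-c["cy"])/c["fy"],1]);o=T[:3,3]
    return o+d*(z-o[2])/d[2]
E
python3 - <<'E'
from h import *
s=sense()
A=wpx(s,(283,146),.058);B=wpx(s,(283,235),.058);M=(A+B)/2
print(A,B,M,np.linalg.norm(A-B))
d=A-B; print("handle yaw of normal",np.degrees(np.arctan2(d[1],d[0]))+90)
C=[wpx(s,p,.016) for p in [(211,118),(354,118),(348,243),(218,243)]];print(np.round(C,4),np.mean(C,0))
e=np.array([*M])-s["tcp_pos"];print("tool delta",np.array(s["ee_rot"]).T@e)
E
```

```text
[0.56693633 0.11968333 0.058     ] [0.53664623 0.19635173 0.058     ] [0.55179128 0.15801753 0.058     ] 0.08243503346995487
handle yaw of normal 21.557955262179618
[[0.6404 0.1241 0.016 ]
 [0.5114 0.073  0.016 ]
 [0.4638 0.1927 0.016 ]
 [0.5925 0.2437 0.016 ]] [0.55202868 0.15836679 0.016     ]
tool delta [ 0.00191616 -0.00209537  0.1647881 ]
```

Emit:
servo_tool(
  deltas=[
    {"tx": 1,"ty": -2,"tz": 40,"ax": 0,"ay": 0,"az": 0,"claw": 87},
    {"tx": 1,"ty": -2,"tz": 80,"ax": 0,"ay": 0,"az": 0,"claw": 87},
    {"tx": 1,"ty": -2,"tz": 120,"ax": 0,"ay": 0,"az": 0,"claw": 87},
    {"tx": 1,"ty": -2,"tz": 155,"ax": 0,"ay": 0,"az": 0,"claw": 87},
    {"tx": 1,"ty": -2,"tz": 180,"ax": 0,"ay": 0,"az": 0,"claw": 87},
    {"tx": 1,"ty": -2,"tz": 191,"ax": 0,"ay": 0,"az": 0,"claw": 87},
    {"tx": 1,"ty": -2,"tz": 191,"ax": 0,"ay": 0,"az": 0,"claw": 87},
    {"tx": 1,"ty": -2,"tz": 191,"ax": 0,"ay": 0,"az": 0,"claw": 87},
  ],
)

```text
time_s: 2.8
tcp_pos: [0.5525, 0.1585, 0.0323]
ee_rot: [[0.367, -0.93, 0.001], [-0.93, -0.367, 0.0], [0.0, -0.001, -1.0]]
wrist_force: [0.5, 0.1, 0.5]
gripper_width: 1.001
gripper_force: 0.0
```

Emit:
servo_tool(
  deltas=[
    {"tx": 0,"ty": 0,"tz": 0,"ax": 0,"ay": 0,"az": 0,"claw": 0},
    {"tx": 0,"ty": 0,"tz": 0,"ax": 0,"ay": 0,"az": 0,"claw": 0},
    {"tx": 0,"ty": 0,"tz": 0,"ax": 0,"ay": 0,"az": 0,"claw": 0},
    {"tx": 0,"ty": 0,"tz": 0,"ax": 0,"ay": 0,"az": 0,"claw": 0},
    {"tx": 0,"ty": 0,"tz": 0,"ax": 0,"ay": 0,"az": 0,"claw": 0},
    {"tx": 0,"ty": 0,"tz": 0,"ax": 0,"ay": 0,"az": 0,"claw": 0},
    {"tx": 0,"ty": 0,"tz": 0,"ax": 0,"ay": 0,"az": 0,"claw": 0},
    {"tx": 0,"ty": 0,"tz": 0,"ax": 0,"ay": 0,"az": 0,"claw": 0},
    {"tx": 0,"ty": 0,"tz": 0,"ax": 0,"ay": 0,"az": 0,"claw": 0},
    {"tx": 0,"ty": 0,"tz": 0,"ax": 0,"ay": 0,"az": 0,"claw": 0},
  ],
)

```text
time_s: 3.63
tcp_pos: [0.5519, 0.1575, 0.0315]
ee_rot: [[0.365, -0.931, -0.0], [-0.931, -0.365, -0.0], [0.0, 0.0, -1.0]]
wrist_force: [0.1, 0.6, 0.0]
gripper_width: 0.327
gripper_force: 0.0
```

Emit:
servo_tool(
  deltas=[
    {"tx": 0,"ty": 0,"tz": 0,"ax": 0,"ay": 0,"az": 0,"claw": 0},
    {"tx": 0,"ty": 0,"tz": 0,"ax": 0,"ay": 0,"az": 0,"claw": 0},
    {"tx": 0,"ty": 0,"tz": 0,"ax": 0,"ay": 0,"az": 0,"claw": 0},
    {"tx": 0,"ty": 0,"tz": 0,"ax": 0,"ay": 0,"az": 0,"claw": 0},
    {"tx": 0,"ty": 0,"tz": 0,"ax": 0,"ay": 0,"az": 0,"claw": 0},
  ],
)

```text
time_s: 4.05
tcp_pos: [0.5516, 0.1574, 0.0314]
ee_rot: [[0.365, -0.931, -0.001], [-0.931, -0.365, -0.0], [0.0, 0.001, -1.0]]
wrist_force: [-1.6, 1.6, 0.7]
gripper_width: 0.226
gripper_force: 30.0
```

Emit:
servo_tool(
  deltas=[
    {"tx": 0,"ty": 0,"tz": -10,"ax": 0,"ay": 0,"az": 0,"claw": 0},
    {"tx": 0,"ty": 0,"tz": -30,"ax": 0,"ay": 0,"az": 0,"claw": 0},
    {"tx": 0,"ty": 0,"tz": -55,"ax": 0,"ay": 0,"az": 0,"claw": 0},
    {"tx": 0,"ty": 0,"tz": -80,"ax": 0,"ay": 0,"az": 0,"claw": 0},
    {"tx": 0,"ty": 0,"tz": -110,"ax": 0,"ay": 0,"az": 0,"claw": 0},
    {"tx": 0,"ty": 0,"tz": -140,"ax": 0,"ay": 0,"az": 0,"claw": 0},
    {"tx": 0,"ty": 0,"tz": -170,"ax": 0,"ay": 0,"az": 0,"claw": 0},
    {"tx": 0,"ty": 0,"tz": -190,"ax": 0,"ay": 0,"az": 0,"claw": 0},
    {"tx": 0,"ty": 0,"tz": -200,"ax": 0,"ay": 0,"az": 0,"claw": 0},
  ],
)

```text
time_s: 4.8
tcp_pos: [0.553, 0.158, 0.2354]
ee_rot: [[0.366, -0.931, 0.006], [-0.931, -0.366, 0.003], [-0.001, -0.006, -1.0]]
wrist_force: [0.1, 0.1, -2.1]
gripper_width: 0.225
gripper_force: 30.0
```

Emit:
servo_tool(
  deltas=[
    {"tx": 16,"ty": 9,"tz": 0,"ax": 0,"ay": 0,"az": 0.01,"claw": 0},
    {"tx": 47,"ty": 28,"tz": 0,"ax": 0,"ay": 0,"az": 0.02,"claw": 0},
    {"tx": 80,"ty": 47,"tz": 0,"ax": 0,"ay": 0,"az": 0.035,"claw": 0},
    {"tx": 115,"ty": 68,"tz": 0,"ax": 0,"ay": 0,"az": 0.05,"claw": 0},
    {"tx": 150,"ty": 88,"tz": 0,"ax": 0,"ay": 0,"az": 0.065,"claw": 0},
    {"tx": 185,"ty": 109,"tz": 0,"ax": 0,"ay": 0,"az": 0.08,"claw": 0},
    {"tx": 220,"ty": 129,"tz": 0,"ax": 0,"ay": 0,"az": 0.095,"claw": 0},
    {"tx": 255,"ty": 150,"tz": 0,"ax": 0,"ay": 0,"az": 0.11,"claw": 0},
    {"tx": 290,"ty": 171,"tz": 0,"ax": 0,"ay": 0,"az": 0.125,"claw": 0},
    {"tx": 325,"ty": 191,"tz": 0,"ax": 0,"ay": 0,"az": 0.135,"claw": 0},
    {"tx": 355,"ty": 209,"tz": 0,"ax": 0,"ay": 0,"az": 0.147,"claw": 0},
    {"tx": 377,"ty": 222,"tz": 0,"ax": 0,"ay": 0,"az": 0.147,"claw": 0},
  ],
)

```text
time_s: 5.8
tcp_pos: [0.4814, -0.2768, 0.2303]
ee_rot: [[0.222, -0.975, -0.002], [-0.975, -0.222, 0.001], [-0.001, 0.002, -1.0]]
wrist_force: [0.9, 0.2, -3.9]
gripper_width: 0.221
gripper_force: 30.0
```

Emit:
servo_tool(
  deltas=[
    {"tx": 0,"ty": 0,"tz": 0,"ax": 0,"ay": 0,"az": 0,"claw": 0},
    {"tx": 0,"ty": 0,"tz": 0,"ax": 0,"ay": 0,"az": 0,"claw": 0},
    {"tx": 0,"ty": 0,"tz": 0,"ax": 0,"ay": 0,"az": 0,"claw": 0},
  ],
)

```text
time_s: 6.05
tcp_pos: [0.4824, -0.2741, 0.2306]
ee_rot: [[0.224, -0.974, -0.002], [-0.974, -0.224, 0.001], [-0.002, 0.001, -1.0]]
wrist_force: [0.2, 0.5, -2.1]
gripper_width: 0.218
gripper_force: 30.0
```

```bash
python3 - <<'E'
from h import *
s=sense();print(s["time_s"],s["tcp_pos"],s["joints"],np.round(s["ee_rot"],3),s["wrist_force"])
a=capture("wrist");b=capture("top")[150:310,290:450]
cv2.imwrite("pics/w2.png",np.hstack([cv2.resize(a,(480,360)),cv2.resize(b,(320,360),interpolation=2)]))
E
```

```text
6.05 [ 0.48241996 -0.27411562  0.23056537] [-1.28923061e+01  1.49482166e+01 -8.70646759e+00 -4.72358180e-02
 -6.64578874e+01  2.58800129e+01] [[ 0.224 -0.974 -0.002]
 [-0.974 -0.224  0.001]
 [-0.002  0.001 -1.   ]] [ 0.1612998   0.48015438 -2.09010939]
```

View pics/w2.png

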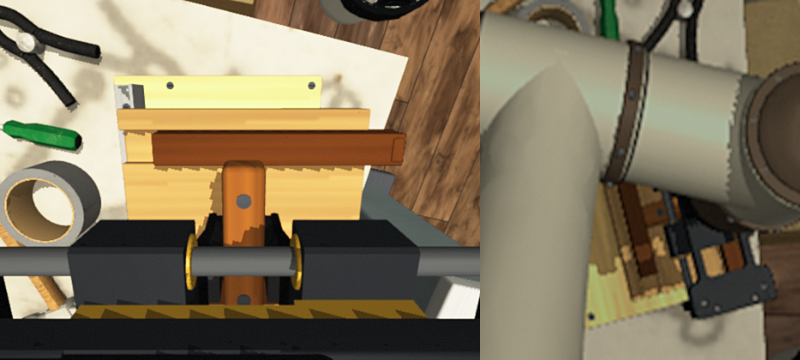

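Emit:
servo_tool(
  deltas=[
    {"tx": 0,"ty": 0,"tz": 25,"ax": 0,"ay": 0,"az": 0,"claw": 0},
    {"tx": 0,"ty": 0,"tz": 60,"ax": 0,"ay": 0,"az": 0,"claw": 0},
    {"tx": 0,"ty": 0,"tz": 95,"ax": 0,"ay": 0,"az": 0,"claw": 0},
    {"tx": 0,"ty": 0,"tz": 130,"ax": 0,"ay": 0,"az": 0,"claw": 0},
    {"tx": 0,"ty": 0,"tz": 155,"ax": 0,"ay": 0,"az": 0,"claw": 0},
    {"tx": 0,"ty": 0,"tz": 172,"ax": 0,"ay": 0,"az": 0,"claw": 0},
    {"tx": 0,"ty": 0,"tz": 180,"ax": 0,"ay": 0,"az": 0,"claw": 0},
    {"tx": 0,"ty": 0,"tz": 183,"ax": 0,"ay": 0,"az": 0,"claw": 0},
    {"tx": 0,"ty": 0,"tz": 185,"ax": 0,"ay": 0,"az": 0,"claw": 0},
    {"tx": 0,"ty": 0,"tz": 186,"ax": 0,"ay": 0,"az": 0,"claw": 0},
    {"tx": 0,"ty": 0,"tz": 186,"ax": 0,"ay": 0,"az": 0,"claw": 0},
  ],
)

```text
time_s: 7.07
tcp_pos: [0.484, -0.2745, 0.0468]
ee_rot: [[0.226, -0.974, 0.002], [-0.974, -0.226, -0.001], [0.001, -0.002, -1.0]]
wrist_force: [-0.4, 0.8, -2.9]
gripper_width: 0.225
gripper_force: 30.0
```

Emit:
servo_tool(
  deltas=[
    {"tx": 0,"ty": 0,"tz": 1,"ax": 0,"ay": 0,"az": 0,"claw": 0},
    {"tx": 0,"ty": 0,"tz": 2,"ax": 0,"ay": 0,"az": 0,"claw": 0},
    {"tx": 0,"ty": 0,"tz": 3,"ax": 0,"ay": 0,"az": 0,"claw": 0},
    {"tx": 0,"ty": 0,"tz": 3,"ax": 0,"ay": 0,"az": 0,"claw": 0},
    {"tx": 0,"ty": 0,"tz": 3,"ax": 0,"ay": 0,"az": 0,"claw": 0},
  ],
)

```text
time_s: 7.48
tcp_pos: [0.4834, -0.2747, 0.0434]
ee_rot: [[0.225, -0.974, 0.001], [-0.974, -0.225, -0.001], [0.001, -0.001, -1.0]]
wrist_force: [-1.1, 0.9, 3.9]
gripper_width: 0.223
gripper_force: 30.0
```

Just touching the board. I'll push towards the stop now.

Emit:
servo_tool(
  deltas=[
    {"tx": 0,"ty": -5,"tz": 0,"ax": 0,"ay": 0,"az": 0,"claw": 0},
    {"tx": 0,"ty": -10,"tz": 0,"ax": 0,"ay": 0,"az": 0,"claw": 0},
    {"tx": 0,"ty": -15,"tz": 0,"ax": 0,"ay": 0,"az": 0,"claw": 0},
    {"tx": 0,"ty": -20,"tz": 0,"ax": 0,"ay": 0,"az": 0,"claw": 0},
    {"tx": 0,"ty": -24,"tz": 0,"ax": 0,"ay": 0,"az": 0,"claw": 0},
    {"tx": 0,"ty": -28,"tz": 0,"ax": 0,"ay": 0,"az": 0,"claw": 0},
    {"tx": 0,"ty": -31,"tz": 0,"ax": 0,"ay": 0,"az": 0,"claw": 0},
    {"tx": 0,"ty": -34,"tz": 0,"ax": 0,"ay": 0,"az": 0,"claw": 0},
    {"tx": 0,"ty": -37,"tz": 0,"ax": 0,"ay": 0,"az": 0,"claw": 0},
    {"tx": 0,"ty": -39,"tz": 0,"ax": 0,"ay": 0,"az": 0,"claw": 0},
    {"tx": 0,"ty": -39,"tz": 0,"ax": 0,"ay": 0,"az": 0,"claw": 0},
  ],
)

```text
time_s: 8.4
tcp_pos: [0.514, -0.2672, 0.0433]
ee_rot: [[0.224, -0.974, -0.015], [-0.975, -0.224, 0.0], [-0.003, 0.014, -1.0]]
wrist_force: [-15.5, -6.0, 13.5]
gripper_width: 0.228
gripper_force: 30.1
```

Emit:
servo_tool(
  deltas=[
    {"tx": 0,"ty": -1,"tz": 0,"ax": 0,"ay": 0,"az": 0,"claw": 0},
    {"tx": 0,"ty": -2,"tz": 0,"ax": 0,"ay": 0,"az": 0,"claw": 0},
    {"tx": 0,"ty": -3,"tz": 0,"ax": 0,"ay": 0,"az": 0,"claw": 0},
    {"tx": 0,"ty": -3,"tz": 0,"ax": 0,"ay": 0,"az": 0,"claw": 0},
  ],
)

```text
time_s: 8.73
tcp_pos: [0.5163, -0.2667, 0.0433]
ee_rot: [[0.224, -0.974, -0.016], [-0.975, -0.224, 0.0], [-0.004, 0.015, -1.0]]
wrist_force: [-17.0, -6.1, 13.6]
gripper_width: 0.227
gripper_force: 30.1
```

Emit:
servo_tool(
  deltas=[
    {"tx": 0,"ty": -1,"tz": 0,"ax": 0,"ay": 0,"az": 0,"claw": 0},
    {"tx": 0,"ty": -2,"tz": 0,"ax": 0,"ay": 0,"az": 0,"claw": 0},
    {"tx": 0,"ty": -3,"tz": 0,"ax": 0,"ay": 0,"az": 0,"claw": 0},
    {"tx": 0,"ty": -4,"tz": 0,"ax": 0,"ay": 0,"az": 0,"claw": 0},
    {"tx": 0,"ty": -5,"tz": 0,"ax": 0,"ay": 0,"az": 0,"claw": 0},
    {"tx": 0,"ty": -6,"tz": 0,"ax": 0,"ay": 0,"az": 0,"claw": 0},
    {"tx": 0,"ty": -6,"tz": 0,"ax": 0,"ay": 0,"az": 0,"claw": 0},
  ],
)

```text
time_s: 9.32
tcp_pos: [0.5222, -0.2654, 0.0433]
ee_rot: [[0.224, -0.974, -0.016], [-0.975, -0.224, 0.0], [-0.004, 0.015, -1.0]]
wrist_force: [-16.5, -6.6, 14.2]
gripper_width: 0.232
gripper_force: 30.1
```

Emit:
servo_tool(
  deltas=[
    {"tx": 0,"ty": -1,"tz": 0,"ax": 0,"ay": 0,"az": 0,"claw": 0},
    {"tx": 0,"ty": -2,"tz": 0,"ax": 0,"ay": 0,"az": 0,"claw": 0},
    {"tx": 0,"ty": -3,"tz": 0,"ax": 0,"ay": 0,"az": 0,"claw": 0},
    {"tx": 0,"ty": -3,"tz": 0,"ax": 0,"ay": 0,"az": 0,"claw": 0},
  ],
)

```text
time_s: 9.65
tcp_pos: [0.5251, -0.2647, 0.0433]
ee_rot: [[0.224, -0.974, -0.016], [-0.975, -0.224, 0.0], [-0.004, 0.015, -1.0]]
wrist_force: [-16.0, -7.5, 13.5]
gripper_width: 0.23
gripper_force: 30.1
```

Emit:
servo_tool(
  deltas=[
    {"tx": 0,"ty": -1,"tz": 0,"ax": 0,"ay": 0,"az": 0,"claw": 0},
    {"tx": 0,"ty": -2,"tz": 0,"ax": 0,"ay": 0,"az": 0,"claw": 0},
    {"tx": 0,"ty": -3,"tz": 0,"ax": 0,"ay": 0,"az": 0,"claw": 0},
    {"tx": 0,"ty": -3,"tz": 0,"ax": 0,"ay": 0,"az": 0,"claw": 0},
  ],
)

```text
time_s: 9.98
tcp_pos: [0.5257, -0.2644, 0.0432]
ee_rot: [[0.224, -0.974, -0.021], [-0.975, -0.224, 0.0], [-0.005, 0.02, -1.0]]
wrist_force: [-20.9, -8.5, 15.6]
gripper_width: 0.224
gripper_force: 30.1
```

Emit:
servo_tool(
  deltas=[
    {"tx": 0,"ty": -1,"tz": 0,"ax": 0,"ay": 0,"az": 0,"claw": 0},
    {"tx": 0,"ty": -1,"tz": 0,"ax": 0,"ay": 0,"az": 0,"claw": 0},
    {"tx": 0,"ty": -1,"tz": 0,"ax": 0,"ay": 0,"az": 0,"claw": 0},
  ],
)

```text
time_s: 10.23
tcp_pos: [0.5257, -0.2644, 0.0432]
ee_rot: [[0.223, -0.974, -0.022], [-0.975, -0.223, 0.001], [-0.006, 0.022, -1.0]]
wrist_force: [-21.6, -8.8, 16.4]
gripper_width: 0.227
gripper_force: 30.1
```

Emit:
servo_tool(
  deltas=[
    {"tx": 0,"ty": -1,"tz": 0,"ax": 0,"ay": 0,"az": 0,"claw": 0},
    {"tx": 0,"ty": -2,"tz": 0,"ax": 0,"ay": 0,"az": 0,"claw": 0},
    {"tx": 0,"ty": -3,"tz": 0,"ax": 0,"ay": 0,"az": 0,"claw": 0},
    {"tx": 0,"ty": -4,"tz": 0,"ax": 0,"ay": 0,"az": 0,"claw": 0},
    {"tx": 0,"ty": -4,"tz": 0,"ax": 0,"ay": 0,"az": 0,"claw": 0},
  ],
)

```text
time_s: 10.65
tcp_pos: [0.5256, -0.2643, 0.0431]
ee_rot: [[0.223, -0.974, -0.031], [-0.975, -0.223, 0.001], [-0.008, 0.03, -1.0]]
wrist_force: [-29.1, -12.8, 21.4]
gripper_width: 0.226
gripper_force: 30.0
```

```bash
python3 - <<'E'
from h import *
s=sense();print(s["time_s"],s["tcp_pos"],s["moment"],s["wrist_force"])
a=capture("wrist")
cv2.imwrite("pics/w3.png",cv2.resize(a[20:330,60:560],(800,496),interpolation=2))
E
```

```text
10.65 [ 0.52563926 -0.26427775  0.04310084] [-3.55401281  8.32409555  0.21797367] [-29.1208253  -12.83621144  21.43253064]
```

View pics/w3.png

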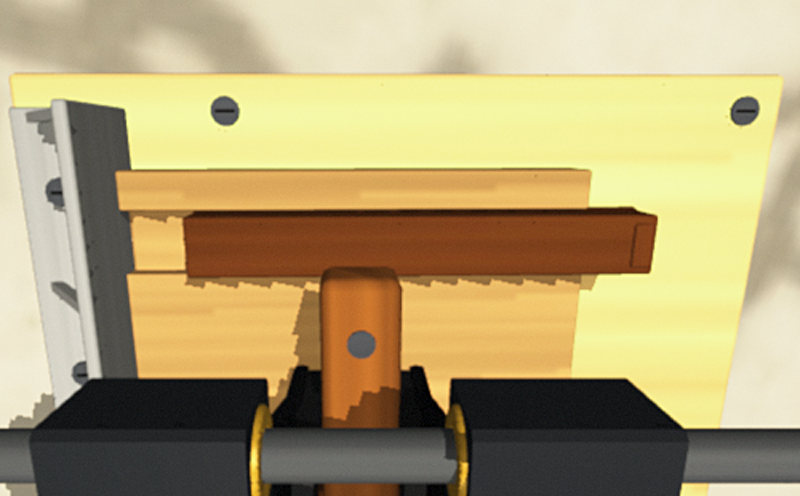

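Emit:
servo_tool(
  deltas=[
    {"tx": 0,"ty": 15,"tz": 0,"ax": 0,"ay": 0,"az": 0,"claw": 0},
    {"tx": 0,"ty": 35,"tz": 0,"ax": 0,"ay": 0,"az": 0,"claw": 0},
    {"tx": 0,"ty": 60,"tz": -3,"ax": 0,"ay": 0,"az": 0,"claw": 0},
    {"tx": 0,"ty": 60,"tz": -15,"ax": 0,"ay": 0,"az": 0,"claw": 0},
    {"tx": 0,"ty": 60,"tz": -40,"ax": 0,"ay": 0,"az": 0,"claw": 0},
    {"tx": 0,"ty": 60,"tz": -70,"ax": 0,"ay": 0,"az": 0,"claw": 0},
    {"tx": 0,"ty": 60,"tz": -100,"ax": 0,"ay": 0,"az": 0,"claw": 0},
    {"tx": 0,"ty": 60,"tz": -125,"ax": 0,"ay": 0,"az": 0,"claw": 0},
    {"tx": 0,"ty": 60,"tz": -140,"ax": 0,"ay": 0,"az": 0,"claw": 0},
    {"tx": 0,"ty": 60,"tz": -140,"ax": 0,"ay": 0,"az": 0,"claw": 0},
  ],
)

```text
time_s: 11.53
tcp_pos: [0.4842, -0.2756, 0.1863]
ee_rot: [[0.225, -0.974, 0.008], [-0.974, -0.225, -0.003], [0.004, -0.007, -1.0]]
wrist_force: [0.3, -1.2, -2.6]
gripper_width: 0.226
gripper_force: 29.9
```

Emit:
servo_tool(
  deltas=[
    {"tx": 0,"ty": 0,"tz": 0,"ax": 0,"ay": 0,"az": 0.04,"claw": 0},
    {"tx": 0,"ty": 0,"tz": 0,"ax": 0,"ay": 0,"az": 0.12,"claw": 0},
    {"tx": 0,"ty": 0,"tz": 0,"ax": 0,"ay": 0,"az": 0.22,"claw": 0},
    {"tx": 0,"ty": 0,"tz": 0,"ax": 0,"ay": 0,"az": 0.32,"claw": 0},
    {"tx": 0,"ty": 0,"tz": 0,"ax": 0,"ay": 0,"az": 0.42,"claw": 0},
    {"tx": 0,"ty": 0,"tz": 0,"ax": 0,"ay": 0,"az": 0.52,"claw": 0},
    {"tx": 0,"ty": 0,"tz": 0,"ax": 0,"ay": 0,"az": 0.62,"claw": 0},
    {"tx": 0,"ty": 0,"tz": 0,"ax": 0,"ay": 0,"az": 0.72,"claw": 0},
    {"tx": 0,"ty": 0,"tz": 0,"ax": 0,"ay": 0,"az": 0.82,"claw": 0},
    {"tx": 0,"ty": 0,"tz": 0,"ax": 0,"ay": 0,"az": 0.92,"claw": 0},
    {"tx": 0,"ty": 0,"tz": 0,"ax": 0,"ay": 0,"az": 1.0,"claw": 0},
  ],
)

```text
time_s: 12.45
tcp_pos: [0.4811, -0.2742, 0.1802]
ee_rot: [[-0.702, -0.712, -0.003], [-0.712, 0.702, 0.002], [0.001, 0.003, -1.0]]
wrist_force: [-0.0, -0.4, -2.9]
gripper_width: 0.23
gripper_force: 29.9
```

Emit:
servo_tool(
  deltas=[
    {"tx": 0,"ty": 0,"tz": 0,"ax": 0,"ay": 0,"az": 0.1,"claw": 0},
    {"tx": 0,"ty": 0,"tz": 0,"ax": 0,"ay": 0,"az": 0.2,"claw": 0},
    {"tx": 0,"ty": 0,"tz": 0,"ax": 0,"ay": 0,"az": 0.3,"claw": 0},
    {"tx": 0,"ty": 0,"tz": 0,"ax": 0,"ay": 0,"az": 0.4,"claw": 0},
    {"tx": 0,"ty": 0,"tz": 0,"ax": 0,"ay": 0,"az": 0.5,"claw": 0},
    {"tx": 0,"ty": 0,"tz": 0,"ax": 0,"ay": 0,"az": 0.6,"claw": 0},
    {"tx": 0,"ty": 0,"tz": 0,"ax": 0,"ay": 0,"az": 0.7,"claw": 0},
    {"tx": 0,"ty": 0,"tz": 0,"ax": 0,"ay": 0,"az": 0.8,"claw": 0},
    {"tx": 0,"ty": 0,"tz": 0,"ax": 0,"ay": 0,"az": 0.9,"claw": 0},
    {"tx": 0,"ty": 0,"tz": 0,"ax": 0,"ay": 0,"az": 1.0,"claw": 0},
    {"tx": 0,"ty": 0,"tz": 0,"ax": 0,"ay": 0,"az": 1.1,"claw": 0},
  ],
)

```text
time_s: 13.37
tcp_pos: [0.4811, -0.2742, 0.1801]
ee_rot: [[-0.953, 0.303, -0.003], [0.303, 0.953, 0.002], [0.004, 0.001, -1.0]]
wrist_force: [-0.4, 0.1, -3.5]
gripper_width: 0.228
gripper_force: 29.9
```

Emit:
servo_tool(
  deltas=[
    {"tx": 0,"ty": 0,"tz": 0,"ax": 0,"ay": 0,"az": 0.1,"claw": 0},
    {"tx": 0,"ty": 0,"tz": 0,"ax": 0,"ay": 0,"az": 0.2,"claw": 0},
    {"tx": 0,"ty": 0,"tz": 0,"ax": 0,"ay": 0,"az": 0.3,"claw": 0},
    {"tx": 0,"ty": 0,"tz": 0,"ax": 0,"ay": 0,"az": 0.4,"claw": 0},
    {"tx": 0,"ty": 0,"tz": 0,"ax": 0,"ay": 0,"az": 0.5,"claw": 0},
    {"tx": 0,"ty": 0,"tz": 0,"ax": 0,"ay": 0,"az": 0.6,"claw": 0},
    {"tx": 0,"ty": 0,"tz": 0,"ax": 0,"ay": 0,"az": 0.7,"claw": 0},
    {"tx": 0,"ty": 0,"tz": 0,"ax": 0,"ay": 0,"az": 0.8,"claw": 0},
    {"tx": 0,"ty": 0,"tz": 0,"ax": 0,"ay": 0,"az": 0.9,"claw": 0},
    {"tx": 0,"ty": 0,"tz": 0,"ax": 0,"ay": 0,"az": 1.0,"claw": 0},
    {"tx": 0,"ty": 0,"tz": 0,"ax": 0,"ay": 0,"az": 1.042,"claw": 0},
    {"tx": 0,"ty": 0,"tz": 0,"ax": 0,"ay": 0,"az": 1.042,"claw": 0},
  ],
)

```text
time_s: 14.37
tcp_pos: [0.4811, -0.2743, 0.1804]
ee_rot: [[-0.223, 0.975, -0.003], [0.975, 0.223, 0.002], [0.002, -0.003, -1.0]]
wrist_force: [-0.0, -0.3, -3.3]
gripper_width: 0.231
gripper_force: 29.9
```

```bash
python3 - <<'E'
from h import *
s=sense();print(s["time_s"],s["tcp_pos"],s["joints"],np.round(s["ee_rot"],3),s["wrist_force"])
a=capture("wrist");b=capture("top")[150:310,290:450]
cv2.imwrite("pics/w4.png",np.hstack([cv2.resize(a,(480,360)),cv2.resize(b,(320,360),interpolation=2)]))
E
```

```text
14.3667 [ 0.48113666 -0.27427396  0.18036633] [-1.29409298e+01  1.72455085e+01 -1.31083590e+01 -5.20992098e-02
 -5.98408546e+01 -1.54119371e+02] [[-0.223  0.975 -0.003]
 [ 0.975  0.223  0.002]
 [ 0.002 -0.003 -1.   ]] [-0.04788785 -0.30780006 -3.33315732]
```

View pics/w4.png

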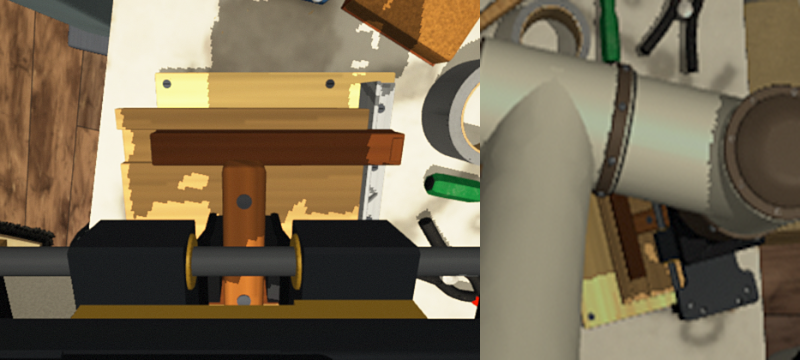

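The wrist view shows the lid turned. Its remaining batten (nose at about (403,148)) faces the steel stop at (375,150), and the edges are parallel. Lowering it now.

Emit:
servo_tool(
  deltas=[
    {"tx": 0,"ty": 0,"tz": 25,"ax": 0,"ay": 0,"az": 0,"claw": 0},
    {"tx": 0,"ty": 0,"tz": 60,"ax": 0,"ay": 0,"az": 0,"claw": 0},
    {"tx": 0,"ty": 0,"tz": 95,"ax": 0,"ay": 0,"az": 0,"claw": 0},
    {"tx": 0,"ty": 0,"tz": 118,"ax": 0,"ay": 0,"az": 0,"claw": 0},
    {"tx": 0,"ty": 0,"tz": 128,"ax": 0,"ay": 0,"az": 0,"claw": 0},
    {"tx": 0,"ty": 0,"tz": 133,"ax": 0,"ay": 0,"az": 0,"claw": 0},
    {"tx": 0,"ty": 0,"tz": 136,"ax": 0,"ay": 0,"az": 0,"claw": 0},
    {"tx": 0,"ty": 0,"tz": 138,"ax": 0,"ay": 0,"az": 0,"claw": 0},
    {"tx": 0,"ty": 0,"tz": 138,"ax": 0,"ay": 0,"az": 0,"claw": 0},
    {"tx": 0,"ty": 0,"tz": 138,"ax": 0,"ay": 0,"az": 0,"claw": 0},
  ],
)

```text
time_s: 15.3
tcp_pos: [0.483, -0.275, 0.0459]
ee_rot: [[-0.225, 0.974, 0.003], [0.974, 0.225, -0.001], [-0.001, 0.002, -1.0]]
wrist_force: [-0.6, -0.6, -3.2]
gripper_width: 0.227
gripper_force: 29.9
```

Emit:
servo_tool(
  deltas=[
    {"tx": 0,"ty": 5,"tz": 0,"ax": 0,"ay": 0,"az": 0,"claw": 0},
    {"tx": 0,"ty": 10,"tz": 0,"ax": 0,"ay": 0,"az": 0,"claw": 0},
    {"tx": 0,"ty": 14,"tz": 0,"ax": 0,"ay": 0,"az": 0,"claw": 0},
    {"tx": 0,"ty": 18,"tz": 0,"ax": 0,"ay": 0,"az": 0,"claw": 0},
    {"tx": 0,"ty": 20,"tz": 0,"ax": 0,"ay": 0,"az": 0,"claw": 0},
    {"tx": 0,"ty": 20,"tz": 0,"ax": 0,"ay": 0,"az": 0,"claw": 0},
    {"tx": 0,"ty": 20,"tz": 0,"ax": 0,"ay": 0,"az": 0,"claw": 0},
  ],
)

```text
time_s: 15.88
tcp_pos: [0.5016, -0.2701, 0.0444]
ee_rot: [[-0.225, 0.974, -0.0], [0.974, 0.225, 0.0], [0.0, -0.0, -1.0]]
wrist_force: [0.9, 0.8, -3.8]
gripper_width: 0.223
gripper_force: 29.9
```

Emit:
servo_tool(
  deltas=[
    {"tx": 0,"ty": 0,"tz": 1,"ax": 0,"ay": 0,"az": 0,"claw": 0},
    {"tx": 0,"ty": 0,"tz": 1.5,"ax": 0,"ay": 0,"az": 0,"claw": 0},
    {"tx": 0,"ty": 0,"tz": 1.5,"ax": 0,"ay": 0,"az": 0,"claw": 0},
    {"tx": 0,"ty": 3,"tz": 1.5,"ax": 0,"ay": 0,"az": 0,"claw": 0},
    {"tx": 0,"ty": 6,"tz": 1.5,"ax": 0,"ay": 0,"az": 0,"claw": 0},
    {"tx": 0,"ty": 9,"tz": 1.5,"ax": 0,"ay": 0,"az": 0,"claw": 0},
    {"tx": 0,"ty": 12,"tz": 1.5,"ax": 0,"ay": 0,"az": 0,"claw": 0},
    {"tx": 0,"ty": 15,"tz": 1.5,"ax": 0,"ay": 0,"az": 0,"claw": 0},
    {"tx": 0,"ty": 18,"tz": 1.5,"ax": 0,"ay": 0,"az": 0,"claw": 0},
    {"tx": 0,"ty": 20,"tz": 1.5,"ax": 0,"ay": 0,"az": 0,"claw": 0},
    {"tx": 0,"ty": 22,"tz": 1.5,"ax": 0,"ay": 0,"az": 0,"claw": 0},
    {"tx": 0,"ty": 22,"tz": 1.5,"ax": 0,"ay": 0,"az": 0,"claw": 0},
  ],
)

```text
time_s: 16.88
tcp_pos: [0.5159, -0.2669, 0.0433]
ee_rot: [[-0.224, 0.975, -0.015], [0.975, 0.224, 0.0], [0.003, -0.014, -1.0]]
wrist_force: [-15.7, -6.1, 10.3]
gripper_width: 0.229
gripper_force: 30.1
```

Emit:
servo_tool(
  deltas=[
    {"tx": 0,"ty": 2,"tz": 0,"ax": 0,"ay": 0,"az": 0,"claw": 0},
    {"tx": 0,"ty": 3,"tz": 0,"ax": 0,"ay": 0,"az": 0,"claw": 0},
    {"tx": 0,"ty": 4,"tz": 0,"ax": 0,"ay": 0,"az": 0,"claw": 0},
    {"tx": 0,"ty": 5,"tz": 0,"ax": 0,"ay": 0,"az": 0,"claw": 0},
    {"tx": 0,"ty": 6,"tz": 0,"ax": 0,"ay": 0,"az": 0,"claw": 0},
    {"tx": 0,"ty": 7,"tz": 0,"ax": 0,"ay": 0,"az": 0,"claw": 0},
    {"tx": 0,"ty": 8,"tz": 0,"ax": 0,"ay": 0,"az": 0,"claw": 0},
    {"tx": 0,"ty": 8,"tz": 0,"ax": 0,"ay": 0,"az": 0,"claw": 0},
  ],
)

```text
time_s: 17.55
tcp_pos: [0.523, -0.2653, 0.0434]
ee_rot: [[-0.224, 0.975, -0.016], [0.975, 0.224, 0.0], [0.004, -0.016, -1.0]]
wrist_force: [-16.5, -6.3, 11.8]
gripper_width: 0.227
gripper_force: 30.1
```

Emit:
servo_tool(
  deltas=[
    {"tx": 0,"ty": 2,"tz": 0,"ax": 0,"ay": 0,"az": 0,"claw": 0},
    {"tx": 0,"ty": 3,"tz": 0,"ax": 0,"ay": 0,"az": 0,"claw": 0},
    {"tx": 0,"ty": 4,"tz": 0,"ax": 0,"ay": 0,"az": 0,"claw": 0},
    {"tx": 0,"ty": 5,"tz": 0,"ax": 0,"ay": 0,"az": 0,"claw": 0},
    {"tx": 0,"ty": 6,"tz": 0,"ax": 0,"ay": 0,"az": 0,"claw": 0},
    {"tx": 0,"ty": 7,"tz": 0,"ax": 0,"ay": 0,"az": 0,"claw": 0},
    {"tx": 0,"ty": 7,"tz": 0,"ax": 0,"ay": 0,"az": 0,"claw": 0},
  ],
)

```text
time_s: 18.13
tcp_pos: [0.5259, -0.2645, 0.043]
ee_rot: [[-0.223, 0.975, -0.024], [0.975, 0.223, 0.0], [0.006, -0.024, -1.0]]
wrist_force: [-23.1, -10.4, 15.0]
gripper_width: 0.228
gripper_force: 30.1
```

Emit:
servo_tool(
  deltas=[
    {"tx": 0,"ty": 1,"tz": 0,"ax": 0,"ay": 0,"az": 0,"claw": 0},
    {"tx": 0,"ty": 2,"tz": 0,"ax": 0,"ay": 0,"az": 0,"claw": 0},
    {"tx": 0,"ty": 3,"tz": 0,"ax": 0,"ay": 0,"az": 0,"claw": 0},
    {"tx": 0,"ty": 4,"tz": 0,"ax": 0,"ay": 0,"az": 0,"claw": 0},
    {"tx": 0,"ty": 4,"tz": 0,"ax": 0,"ay": 0,"az": 0,"claw": 0},
  ],
)

```text
time_s: 18.55
tcp_pos: [0.5258, -0.2645, 0.0429]
ee_rot: [[-0.222, 0.974, -0.033], [0.975, 0.222, 0.001], [0.008, -0.032, -0.999]]
wrist_force: [-30.3, -14.0, 19.4]
gripper_width: 0.227
gripper_force: 30.1
```

Emit:
servo_tool(
  deltas=[
    {"tx": 0,"ty": -8,"tz": 0,"ax": 0,"ay": 0,"az": 0,"claw": 0},
    {"tx": 0,"ty": -16,"tz": 0,"ax": 0,"ay": 0,"az": 0,"claw": 0},
    {"tx": 0,"ty": -19,"tz": 0,"ax": 0,"ay": 0,"az": 0,"claw": 0},
    {"tx": 0,"ty": -19,"tz": 0,"ax": 0,"ay": 0,"az": 0,"claw": 0},
    {"tx": 0,"ty": -19,"tz": 0,"ax": 0,"ay": 0,"az": 0,"claw": 0},
  ],
)

```text
time_s: 18.97
tcp_pos: [0.524, -0.2655, 0.0434]
ee_rot: [[-0.226, 0.974, 0.001], [0.974, 0.226, -0.001], [-0.001, 0.001, -1.0]]
wrist_force: [-0.2, -2.4, 1.7]
gripper_width: 0.225
gripper_force: 29.8
```

Emit:
servo_tool(
  deltas=[
    {"tx": 0,"ty": 0,"tz": 0,"ax": 0,"ay": 0,"az": 0,"claw": 65},
    {"tx": 0,"ty": 0,"tz": 0,"ax": 0,"ay": 0,"az": 0,"claw": 65},
    {"tx": 0,"ty": 0,"tz": 0,"ax": 0,"ay": 0,"az": 0,"claw": 65},
    {"tx": 0,"ty": 0,"tz": 0,"ax": 0,"ay": 0,"az": 0,"claw": 65},
    {"tx": 0,"ty": 0,"tz": 0,"ax": 0,"ay": 0,"az": 0,"claw": 65},
    {"tx": 0,"ty": 0,"tz": 0,"ax": 0,"ay": 0,"az": 0,"claw": 65},
    {"tx": 0,"ty": 0,"tz": 0,"ax": 0,"ay": 0,"az": 0,"claw": 65},
    {"tx": 0,"ty": 0,"tz": 0,"ax": 0,"ay": 0,"az": 0,"claw": 65},
    {"tx": 0,"ty": 0,"tz": 0,"ax": 0,"ay": 0,"az": 0,"claw": 65},
  ],
)

```text
time_s: 19.72
tcp_pos: [0.523, -0.2653, 0.0431]
ee_rot: [[-0.225, 0.974, -0.0], [0.974, 0.225, 0.0], [0.0, -0.0, -1.0]]
wrist_force: [-1.0, 0.3, 0.1]
gripper_width: 0.732
gripper_force: 0.0
```

Emit:
servo_tool(
  deltas=[
    {"tx": 0,"ty": 0,"tz": -10,"ax": 0,"ay": 0,"az": 0,"claw": 65},
    {"tx": 0,"ty": 0,"tz": -30,"ax": 0,"ay": 0,"az": 0,"claw": 65},
    {"tx": 0,"ty": 0,"tz": -60,"ax": 0,"ay": 0,"az": 0,"claw": 65},
    {"tx": 0,"ty": 0,"tz": -90,"ax": 0,"ay": 0,"az": 0,"claw": 65},
    {"tx": 0,"ty": 0,"tz": -120,"ax": 0,"ay": 0,"az": 0,"claw": 65},
    {"tx": 0,"ty": 0,"tz": -140,"ax": 0,"ay": 0,"az": 0,"claw": 65},
    {"tx": 0,"ty": 0,"tz": -140,"ax": 0,"ay": 0,"az": 0,"claw": 65},
    {"tx": 0,"ty": 0,"tz": -140,"ax": 0,"ay": 0,"az": 0,"claw": 65},
  ],
)

```text
time_s: 20.38
tcp_pos: [0.5236, -0.2654, 0.1853]
ee_rot: [[-0.225, 0.974, 0.004], [0.974, 0.225, -0.001], [-0.002, 0.004, -1.0]]
wrist_force: [0.3, -0.3, -0.1]
gripper_width: 0.746
gripper_force: 0.0
```

```bash
python3 - <<'E'
from h import *
s=sense();print(s["time_s"],s["tcp_pos"])
a=capture("wrist")
cv2.imwrite("pics/w5.png",cv2.resize(a[40:265,100:450],(800,514),interpolation=2))
E
```

```text
20.3833 [ 0.5235782  -0.26538938  0.18530319]
```

View pics/w5.png

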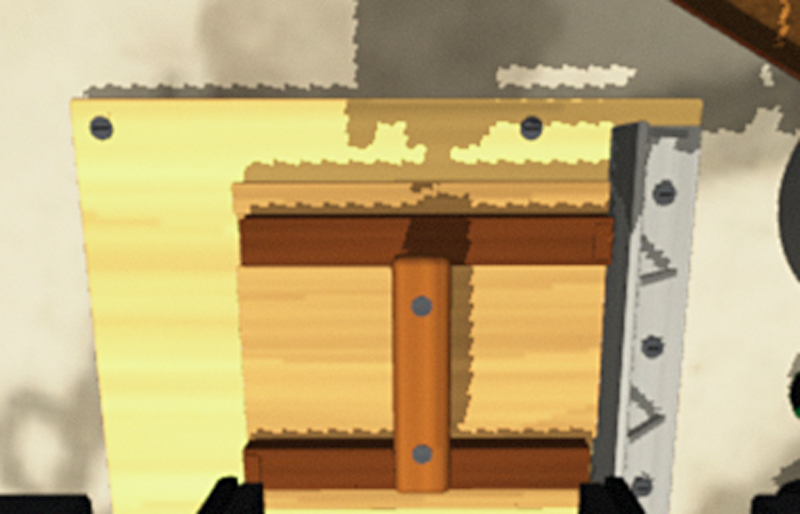

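The lid lies flat against the stop and square to it. Both batten noses, right at (612,240) and left at (246,465), line up with the lid edges.

```bash
python3 -c "
from station import *
print(finish_job())"
```

```text
the job is handed in; nothing more can be done
None
```

I pressed both battens flush at the steel stop, left the lid lying flat on the board with the gripper clear, and handed the job in after about 20 s of robot time. The final wrist picture shows both flush, but the hand-in returned no verdict.

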